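# Find the pinched spot in a mahjong tile rack with a feeler gauge

### The job

The slot of this tile rack pinches somewhere along its length because one wall has bowed in. Take the feeler gauge from its stand, slide its blade along inside the slot, never forcing it, until you feel the bowed wall drag on it, and let go there so that the gauge stays standing upright, held only by the pinch, with its tip clear of the slot's floor. Leave the other things on the table where they are.

Things in the scene. Friction and masses are not known exactly. Their poses are not given: they have to be found in the camera images.
- gauge: Feeler gauge, 96 mm tall, about 60 g, upright in the stand. Steel blade: lowest 60 mm, 6 mm thick (its x), 16 mm wide (its y). Black handle: from 60 to 96 mm above the tip, 14 mm thick (x), 28 mm wide (y); pinch it across its thickness. Origin: middle of the blade's tip (underside); z points up to the handle. Grip firmly (50 N): held lightly it swivels under drag.
- stand: Fixed wooden stand, 60 x 70 mm, 34 mm high, with a pocket 9 x 19 mm (x, y) and 26 mm deep in which the gauge stands, tip 8 mm above the table. Origin: centre of the underside.
- rack: Fixed white acrylic tile rack, 240 mm long (its y), 74 mm wide (x), 54 mm high, with a ledge of tiles in front (-x side, out to x = -77 mm, up to 46 mm high). Origin: on the table under the slot's middle; z up. The slot runs along y: 10 mm wide, 190 mm long, floor at z = 10 mm, rim at z = 54 mm, mouth flared at 45 degrees in the top 8 mm. Over 25 N from the gauge damages it.
- slot_mid (a point): Middle of the slot, rim height (z = 54 mm of the rack), axes as the rack. The pinch, not to be seen, has its middle 0 to 45 mm to either side of here: a springy bulge of one long wall, 44 mm long (flat middle 14 mm, sloped ends 15 mm), 14 to 36 mm below the rim, leaving a 4 mm gap, yielding sideways at 4 to 6 N. Its top is square: a blade cannot enter it from above, only slid in along the slot.
- slot_right (a point): Point on the slot's centre line at rim height, 79 mm from the middle, towards the rack's -y end; always free here. A blade slid along runs free up to the bulge, climbs its slope at 2 to 10 N, then drags steadily at 2 to 6 N while between bulge and wall. Let go there, the gauge stays up; in the free parts it drops to the floor.
- slot_left (a point): The same, 79 mm from the middle towards the rack's +y end; always free. The slot's last 25 mm at either end never hold the pinch.
- chip_box: Bystander: chip box with clear lid, 114 x 164 x 62 mm. Origin: centre of the underside.
- cup: Bystander: stainless steel cup, 72 mm wide, 85 mm high. Origin: centre of the underside.
- die_a: Bystander: white die, 18 mm, on the chip box. Origin: centre of the underside.
- die_b: Bystander: white die, 18 mm, on the chip box. Origin: centre of the underside.

How it is judged:
By the outcome, as a careful person would: the job done as asked, in the order asked, and still so for the second after the job is handed in, with the robot touching nothing.
It also fails if it takes over 64 s, if anything falls off the work surface, if the arm or the gripper's body presses on something with over 40 N, if the wrist force passes 120 N, or if a joint passes its speed limit or range.

### The arm

A 6-joint arm with a two-finger parallel gripper is mounted at the origin on the work surface. World frame = base frame: x ahead of the robot, y to its left, z up, the work surface at z = 0. Lengths are in m, angles in rad, forces in N, time in s.
With the tool pointing down it reaches from about 0.35 to 0.85 m from the base axis. Payload 8.1 kg.
Tool frame: the origin (TCP) lies midway between the tips of the shut fingers; the grasp point (between the pads) lies 19 mm behind it; z points along the fingers, y is the direction in which the jaws open and shut (so a half turn about z gives the same grasp; the last joint's range is limited). The gripper opens to 93 mm and grips with 3 to 60 N. Pads are 15 mm wide; open, the fingers measure 128 mm over their backs; the gripper's body (75 mm by 188 mm) begins 65 mm behind the grasp point.
Start: joints at [1.044, 0.13, 1.488, -0, 1.523, -0.085], TCP at [0.257, 0.542, 0.219] pointing down, gripper open.
Joint ranges: [-2.96, 2.96], [-0.89, 2.26], [0.02, 2.5], [-1.34, 4.48], [0, 2.73], [-2.66, 2.66]. Speed limits (rad/s): [2.39, 2.39, 2.79, 3.14, 3.14, 3.14].

### API

Orientations are given as a rotation vector (axis times angle).
In Python, from plant import robot gives the robot as it stands. The module is installed in compiled form; this text tells all that it offers.
- The arm moves only by the shell command python3 -m pendant 'ROWS' [FORCE]. ROWS is JSON, a list of rows, each an object with "translation": the shift along the tool's x, y, z in mm, a list of three; "twist": the turn, a rotation vector about the tool's x, y, z in rad, a list of three; "grip": the opening, from -1 (shut) to 1 (fully open). A call has exactly 10 rows; each row shifts and turns the pose as measured when the row begins, along the tool's axes as they then stand; what a row does not reach is not made up. A row lasts 1/10 s, in which the tool goes at most 50 mm and 8.59 degrees, less where a joint would pass 70% of its speed; a pose out of reach is approached as far as the arm can. A call is refused whole if a number of a shift passes 50 or a number of a turn 0.15, either way. A call with a gripper value outside its range is refused whole. The fingers move at their own pace and stop on an object; FORCE is the grip in N (left out, the last holds). Time passes only in rows, so rows that do not move let the fingers close, or fill a call up. It gives the time, the measured TCP pose, the force and the opening at its end, in the units of the state.
- robot.read_state(): the state, without advancing time (a new reading comes with each control period).
- robot.read_camera(name): name is "side" or "top" or "wrist"; returns (picture, depth): 420x560x3 uint8, red, green, blue; 420x560 float32, m along the optical axis (not along the pixel's ray), 0 where there is no reading.
- robot.camera_info(name): a dict with "vertical_fov" (degrees; the focal length in pixels is half the picture's height over the tangent of half this angle, whatever the lens; pixels are square), "cx", "cy" (the principal point, pixels), "D" ([k1, k2, p1, p2, k3] as OpenCV has them; the pictures are not rectified), "cam_to_world" (4x4, takes a point from camera to world coordinates). Camera axes: x right, y up, looking along -z (the intrinsics and any distortion apply to the point x, -y, -z); pixel columns grow to the right and rows downward; lengths in m; the calibration is good to about 2 mm. A picture is of the moment at which its call begins: read the wrist's pose just before it. camera_info takes no time and is no camera call; for the wrist camera it gives the pose at the moment of the call.
- robot.close_job(): hands the job in, once; it reports no verdict.
The state is a dict: "t": time; "q": joint angles; "dq": joint speeds; "joint_torque": joint torques, N m; "tool_pos": TCP position; "orientation": TCP orientation; "force": force on the tool from outside, world axes, zero at the start; "wrist_torque": the same for the moment, N m; "opening": finger opening in m.
Only numpy, scipy, OpenCV 4.12 (cv2) and the standard library are available. Lean on these libraries where they do the work, as an engineer would, in place of code of your own. Each camera call takes 0.05 s, during which the arm holds its last target. There are 200 camera calls.

## Working session

There is one attempt and no reset: what is moved stays moved. The work goes in short steps, Python scripts to look and compute and a shell command to move; the robot and the scene stay as the last step left them, time stands still between calls to the robot, and variables do not carry over. Pictures are saved under pics/ and viewed, about 8 in all and at most 12, crops included, and the job is handed in when it is done.

```bash
mkdir -p pics; cat > h.py <<'E'
import numpy as np, cv2
from plant import robot
def shot(n,f):
    info=robot.camera_info(n); im,d=robot.read_camera(n)
    cv2.imwrite(f'pics/{f}.png',im[:,:,::-1]); np.savez(f'pics/{f}.npz',im=im,d=d,T=info['cam_to_world'],v=info['vertical_fov'],c=[info['cx'],info['cy']],D=info['D'])
def load(f): return np.load(f'pics/{f}.npz')
def rays(s,px):
    f=s['im'].shape[0]/2/np.tan(np.radians(s['v'])/2); K=np.array([[f,0,s['c'][0]],[0,f,s['c'][1]],[0,0,1]])
    p=cv2.undistortPoints(np.array(px,float).reshape(-1,1,2),K,np.array(s['D'],float)).reshape(-1,2)
    r=np.c_[p[:,0],-p[:,1],-np.ones(len(p))]
    return s['T'][:3,3], r@s['T'][:3,:3].T
def plane(s,px,z):
    o,r=rays(s,px); return o+r*((z-o[2])/r[:,2])[:,None]
def dep(s,px):
    o,r=rays(s,px); return o+r*np.array([s['d'][int(v),int(u)] for u,v in px])[:,None]
E
python3 - <<'E'
from h import *
np.set_printoptions(precision=4,suppress=True)
s=robot.read_state(); print(s)
for n in('top','side'): shot(n,n+'0')
for n in('top','side','wrist'): print(n,robot.camera_info(n))
E
```

```text
{'t': 0.0, 'q': array([ 1.0436,  0.1311,  1.4893, -0.    ,  1.523 , -0.0854]), 'dq': array([ 0.0017,  0.0007, -0.0008, -0.002 , -0.0006, -0.0001]), 'joint_torque': array([ -0.0005, -55.9845, -49.1754,   0.0768,   0.0358,  -0.0001]), 'tool_pos': array([0.2562, 0.5419, 0.2176]), 'orientation': array([-0.6882, -3.0647,  0.0028]), 'force': array([-0.3145,  0.7453, -0.457 ]), 'wrist_torque': array([ 0.0315, -0.0248, -0.0207]), 'opening': 0.09316823257118542}
top {'vertical_fov': 53.006266749310015, 'cx': 277.2499961525817, 'cy': 211.53287940976676, 'D': array([-0.1186,  0.    ,  0.    ,  0.    ,  0.    ]), 'cam_to_world': array([[ 0.0064,  0.984 , -0.1779,  0.3475],
       [-0.9994,  0.0125,  0.0335, -0.0847],
       [ 0.0352,  0.1776,  0.9835,  1.1518],
       [ 0.    ,  0.    ,  0.    ,  1.    ]])}
side {'vertical_fov': 50.842003615211354, 'cx': 275.62654031427036, 'cy': 210.4230228974718, 'D': array([0.0353, 0.    , 0.    , 0.    , 0.    ]), 'cam_to_world': array([[-0.9985,  0.0186, -0.0516,  0.4574],
       [-0.0538, -0.5175,  0.854 ,  0.7547],
       [-0.0109,  0.8555,  0.5178,  0.6143],
       [ 0.    ,  0.    ,  0.    ,  1.    ]])}
wrist {'vertical_fov': 60.22709087863403, 'cx': 277.16400276899884, 'cy': 210.76061203275793, 'D': array([-0.0003,  0.    ,  0.    ,  0.    ,  0.    ]), 'cam_to_world': array([[ 0.4294, -0.862 , -0.2693,  0.1812],
       [ 0.9031,  0.4089,  0.1312,  0.5779],
       [-0.003 , -0.2996,  0.9541,  0.3832],
       [ 0.    ,  0.    ,  0.    ,  1.    ]])}
```

View pics/top0.png

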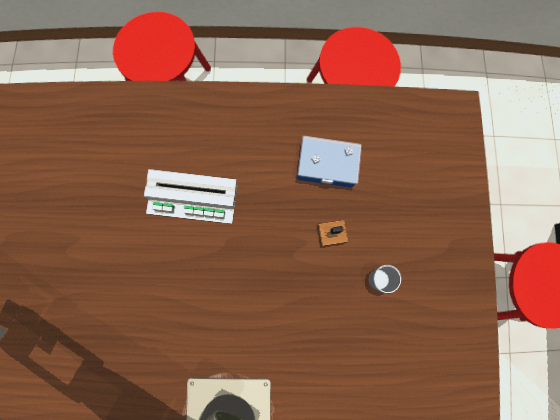

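View pics/side0.png

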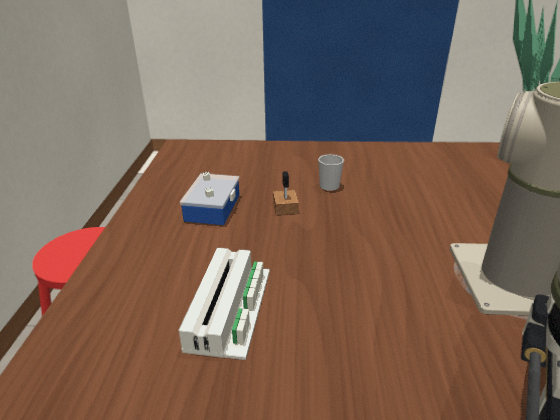

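The top view shows the stand and gauge at about (333,232), the rack's slot from (156,184) to (226,191), the cup at (385,279) and the chip box at (330,162). The side view agrees with this. Next I turn these pixels into positions.

```bash
python3 - <<'E'
from h import *
np.set_printoptions(precision=4,suppress=True)
s=load('top0'); im=s['im'].astype(int)
hsv=cv2.cvtColor(s['im'],cv2.COLOR_RGB2HSV)
# stand: orange-ish region
def roi(m,a):
    o=np.zeros_like(m);x0,x1,y0,y1=a;o[y0:y1,x0:x1]=m[y0:y1,x0:x1];return o
def rect(m):
    c,_=cv2.findContours(m.astype(np.uint8),0,cv2.CHAIN_APPROX_NONE);c=max(c,key=cv2.contourArea)
    return cv2.boxPoints(cv2.minAreaRect(c)),cv2.minAreaRect(c)
V=hsv[:,:,2]
m=roi(V<60,(325,347,222,240)); b,r=rect(m);print('handle',r,m.sum());print(plane(s,b,.1))
m=roi((V>130)&(hsv[:,:,1]>100),(312,353,215,250)); b,r=rect(m);print('stand',r,m.sum());p=plane(s,b,.034);print(p,p.mean(0))
m=roi(V<90,(148,235,175,200)); b,r=rect(m);print('slot',r,m.sum());p=plane(s,b,.050);print(p,p.mean(0))
m=roi((hsv[:,:,1]<60)&(V>120),(138,245,163,232)); b,r=rect(m);print('rack',r);p=plane(s,b,.03);print(p)
print('cup/box',plane(s,[(385,279)],.06),plane(s,[(330,162)],.06))
s=load('side0')
hsv=cv2.cvtColor(s['im'],cv2.COLOR_RGB2HSV);V=hsv[:,:,2]
m=roi(V<60,(278,295,168,190)); b,r=rect(m);print('handle side',r);print(dep(s,[r[0]]))
E
```

```text
handle ((336.0, 230.5), (10.0, 5.0), 0.0) 35
[[ 0.4842 -0.257   0.1   ]
 [ 0.497  -0.2572  0.1   ]
 [ 0.4973 -0.2829  0.1   ]
 [ 0.4844 -0.2827  0.1   ]]
stand ((335.1618347167969, 234.55201721191406), (27.142210006713867, 30.715553283691406), 81.25383758544922) 561
[[ 0.5183 -0.2327  0.034 ]
 [ 0.5321 -0.3158  0.034 ]
 [ 0.4591 -0.3255  0.034 ]
 [ 0.446  -0.2431  0.034 ]] [ 0.4889 -0.2793  0.034 ]
slot ((190.493896484375, 188.05487060546875), (67.69452667236328, 3.0920827388763428), 6.340191841125488) 198
[[0.6128 0.2028 0.05  ]
 [0.6214 0.2024 0.05  ]
 [0.6029 0.0201 0.05  ]
 [0.5944 0.0208 0.05  ]] [0.6079 0.1115 0.05  ]
rack ((189.73208618164062, 187.52731323242188), (90.25985717773438, 27.983478546142578), 6.709836959838867)
[[ 0.5884  0.2433  0.03  ]
 [ 0.6671  0.2395  0.03  ]
 [ 0.6399 -0.0096  0.03  ]
 [ 0.5622 -0.0026  0.03  ]]
cup/box [[ 0.3694 -0.4047  0.06  ]] [[ 0.6835 -0.2643  0.06  ]]
handle side ((285.5, 179.0), (14.0, 5.0), 90.0)
[[ 0.4923 -0.2627  0.0928]]
```

```bash

python3 -m pendant '[{"translation":[-28,-32,0],"twist":[0,0,0],"grip":1},{"translation":[-28,-32,0],"twist":[0,0,0],"grip":1},{"translation":[-28,-32,0],"twist":[0,0,0],"grip":1},{"translation":[-28,-32,0],"twist":[0,0,0],"grip":1},{"translation":[-28,-32,0],"twist":[0,0,0],"grip":1},{"translation":[-28,-32,0],"twist":[0,0,0],"grip":1},{"translation":[-28,-32,0],"twist":[0,0,0],"grip":1},{"translation":[-28,-32,0],"twist":[0,0,0],"grip":1},{"translation":[-28,-32,0],"twist":[0,0,0],"grip":1},{"translation":[-28,-32,0],"twist":[0,0,0],"grip":1}]'
python3 -m pendant '[{"translation":[-28,-32,0],"twist":[0,0,0],"grip":1},{"translation":[-28,-32,0],"twist":[0,0,0],"grip":1},{"translation":[-28,-32,0],"twist":[0,0,0],"grip":1},{"translation":[-28,-32,0],"twist":[0,0,0],"grip":1},{"translation":[-28,-32,0],"twist":[0,0,0],"grip":1},{"translation":[-28,-32,0],"twist":[0,0,0],"grip":1},{"translation":[-28,-32,0],"twist":[0,0,0],"grip":1},{"translation":[-28,-32,0],"twist":[0,0,0],"grip":1},{"translation":[-28,-32,0],"twist":[0,0,0],"grip":1},{"translation":[0,0,0],"twist":[0,0,0],"grip":1}]'
python3 -m pendant '[{"translation":[0,0,0],"twist":[0,0,0.14],"grip":1},{"translation":[0,0,0],"twist":[0,0,0.14],"grip":1},{"translation":[0,0,0],"twist":[0,0,0.14],"grip":1},{"translation":[0,0,0],"twist":[0,0,0.14],"grip":1},{"translation":[0,0,0],"twist":[0,0,0.14],"grip":1},{"translation":[0,0,0],"twist":[0,0,0.14],"grip":1},{"translation":[0,0,0],"twist":[0,0,0.14],"grip":1},{"translation":[0,0,0],"twist":[0,0,0],"grip":1},{"translation":[0,0,0],"twist":[0,0,0],"grip":1},{"translation":[0,0,0],"twist":[0,0,0],"grip":1}]'
cat >> h.py <<'E'
from scipy.spatial.transform import Rotation as Ro
def st():
    s=robot.read_state(); R=Ro.from_rotvec(s['orientation']).as_matrix()
    print('t',round(s['t'],2),'pos',s['tool_pos'].round(4),'yawY',np.degrees(np.arctan2(R[1,1],R[0,1])).round(2),'z',R[:,2].round(4),'F',s['force'].round(1),'Ft',(R.T@s['force']).round(1),'M',(R.T@s['wrist_torque']).round(2),'op',round(s['opening'],4))
    return s,R
E
python3 -c "
from h import *
st(); shot('wrist','w1')"
```

```text
t: 1.1
tool_pos: [0.372, 0.121, 0.2124]
orientation: [-0.673, -3.064, 0.014]
force: [1.2, 0.2, 0.5]
opening: 0.0934
t: 2.1
tool_pos: [0.4791, -0.2667, 0.2104]
orientation: [-0.68, -3.059, 0.012]
force: [-0.6, 1.5, 0.3]
opening: 0.0928
t: 3.1
tool_pos: [0.476, -0.263, 0.2052]
orientation: [-2.074, -2.341, 0.016]
force: [0.2, -0.0, -0.3]
opening: 0.0931
t 3.1 pos [ 0.476  -0.263   0.2052] yawY 6.92 z [-0.0176  0.0016 -0.9998] F [ 0.2 -0.  -0.3] Ft [-0.1  0.2  0.3] M [ 0.11  0.   -0.02] op 0.0931
```

View pics/w1.png

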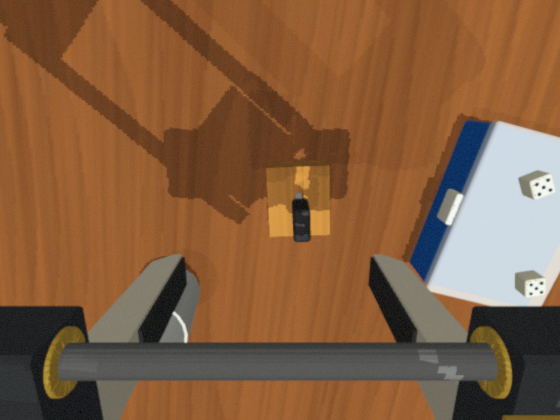

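```bash
python3 - <<'E'
from h import *
np.set_printoptions(precision=4,suppress=True)
s=load('w1');hsv=cv2.cvtColor(s['im'],cv2.COLOR_RGB2HSV);V=hsv[:,:,2]
m=np.zeros(V.shape,np.uint8);m[190:250,285:320]=(V<60)[190:250,285:320]
c,_=cv2.findContours(m,0,1);c=max(c,key=cv2.contourArea);r=cv2.minAreaRect(c);b=cv2.boxPoints(r);print(r)
P=plane(s,b,.104);print(P,P.mean(0)); print('depth z',dep(s,[(300,225),(303,235),(300,205),(301,215)]))
S=plane(s,[(267,167),(330,165),(330,236),(269,237)],.034);print(S,S.mean(0)); print(np.degrees(np.arctan2(*(S[0]-S[3]+S[1]-S[2])[:2][::-1])))
# handle top by depth
d=s['d'];v,u=np.mgrid[190:250,280:325];px=np.c_[u.ravel(),v.ravel()];Q=dep(s,px)
for lo in (.09,.097):
  k=(Q[:,2]>lo); q=Q[k];print(k.sum(),q.mean(0),q.min(0),q.max(0))
rr=cv2.minAreaRect((Q[Q[:,2]>.09][:,:2]*1000).astype(np.float32));print(rr)
E
```

```text
((300.8615417480469, 219.50767517089844), (41.602516174316406, 15.753485679626465), 86.8201675415039)
[[ 0.4845 -0.2526  0.104 ]
 [ 0.4964 -0.2504  0.104 ]
 [ 0.503  -0.2839  0.104 ]
 [ 0.4908 -0.2862  0.104 ]] [ 0.4937 -0.2683  0.104 ]
depth z [[ 0.4937 -0.2729  0.103 ]
 [ 0.497  -0.2801  0.105 ]
 [ 0.4924 -0.2599  0.0917]
 [ 0.4932 -0.2643  0.1042]]
[[ 0.4613 -0.2434  0.034 ]
 [ 0.5196 -0.2343  0.034 ]
 [ 0.5311 -0.3045  0.034 ]
 [ 0.471  -0.3132  0.034 ]] [ 0.4957 -0.2739  0.034 ]
98.61182602885272
654 [ 0.4942 -0.2695  0.1075] [ 0.4694 -0.2871  0.09  ] [ 0.5032 -0.1801  0.3709]
611 [ 0.4943 -0.2701  0.1085] [ 0.4694 -0.2871  0.0971] [ 0.5032 -0.1801  0.3709]
((487.07293701171875, -232.62393188476562), (14.445440292358398, 109.82562255859375), 11.116077423095703)
```

```bash

python3 -m pendant '[{"translation":[0,0,0],"twist":[-0.017,0,-0.04],"grip":1},{"translation":[0,0,0],"twist":[0,0,0],"grip":1},{"translation":[-6,9,20],"twist":[0,0,0],"grip":1},{"translation":[-6,9,20],"twist":[0,0,0],"grip":1},{"translation":[0,0,20],"twist":[0,0,0],"grip":1},{"translation":[0,0,15],"twist":[0,0,0],"grip":1},{"translation":[0,0,0],"twist":[0,0,0],"grip":1},{"translation":[0,0,0],"twist":[0,0,0],"grip":1},{"translation":[0,0,0],"twist":[0,0,0],"grip":1},{"translation":[0,0,0],"twist":[0,0,0],"grip":1}]'
python3 -c "
from h import *
s,R=st(); print('to go, tool mm',R.T@(np.array([.495,-.272,.067])-s['tool_pos'])*1e3)"
```

```text
t: 4.15
tool_pos: [0.4977, -0.2728, 0.1311]
orientation: [2.029, 2.398, 0.003]
force: [0.4, 0.3, -0.1]
opening: 0.0933
t 4.15 pos [ 0.4977 -0.2728  0.1311] yawY 9.53 z [ 2.e-03  9.e-04 -1.e+00] F [ 0.4  0.3 -0.1] Ft [0.3 0.4 0.1] M [ 0.04 -0.02 -0.01] op 0.0933
to go, tool mm [ 1.18541589 -2.66929186 64.14315945]
```

```bash

python3 -m pendant '[{"translation":[1,-2.5,16],"twist":[0,0,0],"grip":1},{"translation":[0,0,16],"twist":[0,0,0],"grip":1},{"translation":[0,0,16],"twist":[0,0,0],"grip":1},{"translation":[0,0,14],"twist":[0,0,0],"grip":1},{"translation":[0,0,0],"twist":[0,0,0],"grip":1},{"translation":[0,0,0],"twist":[0,0,0],"grip":1},{"translation":[0,0,0],"twist":[0,0,0],"grip":0},{"translation":[0,0,0],"twist":[0,0,0],"grip":0},{"translation":[0,0,0],"twist":[0,0,0],"grip":-0.4},{"translation":[0,0,0],"twist":[0,0,0],"grip":-0.4}]' 20
python3 -c "
from h import *
s,R=st(); print('to go, tool mm',R.T@(np.array([.495,-.272,.067])-s['tool_pos'])*1e3); shot('wrist','w2')"
```

```text
t: 5.15
tool_pos: [0.497, -0.2739, 0.0692]
orientation: [2.024, 2.391, 0.004]
force: [-0.1, -0.1, 0.7]
opening: 0.0656
t 5.15 pos [ 0.497  -0.2739  0.0692] yawY 9.52 z [ 0.0087 -0.0038 -1.    ] F [-0.1 -0.1  0.7] Ft [-0.1 -0.1 -0.7] M [ 0.05 -0.1  -0.03] op 0.0656
to go, tool mm [ 2.20391918 -1.71583838  2.15505062]
```

View pics/w2.png

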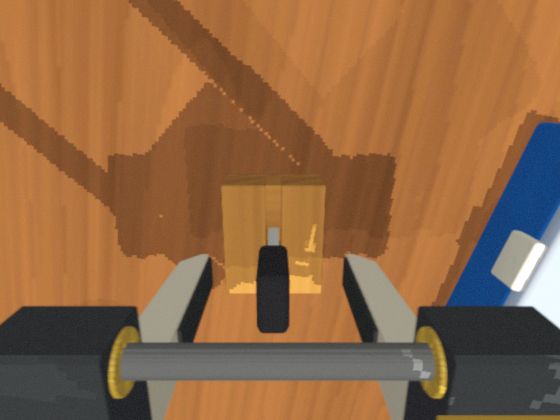

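```bash

python3 -m pendant '[{"translation":[2,-1.5,2],"twist":[0.008,0.004,0],"grip":-0.4},{"translation":[0,0,0],"twist":[0,0,0],"grip":-0.6},{"translation":[0,0,0],"twist":[0,0,0],"grip":-0.7},{"translation":[0,0,0],"twist":[0,0,0],"grip":-0.8},{"translation":[0,0,0],"twist":[0,0,0],"grip":-1},{"translation":[0,0,0],"twist":[0,0,0],"grip":-1},{"translation":[0,0,0],"twist":[0,0,0],"grip":-1},{"translation":[0,0,0],"twist":[0,0,0],"grip":-1},{"translation":[0,0,0],"twist":[0,0,0],"grip":-1},{"translation":[0,0,0],"twist":[0,0,0],"grip":-1}]' 50
python3 -c "
from h import *
s,R=st()"
```

```text
t: 6.2
tool_pos: [0.4954, -0.2721, 0.0674]
orientation: [2.029, 2.398, -0.002]
force: [0.1, 0.6, -0.2]
opening: 0.0137
t 6.2 pos [ 0.4954 -0.2721  0.0674] yawY 9.53 z [-0.     -0.0013 -1.    ] F [ 0.1  0.6 -0.2] Ft [0.6 0.2 0.2] M [ 0.06  0.03 -0.01] op 0.0137
```

```bash

python3 -m pendant '[{"translation":[0,0,-8],"twist":[0,0,0],"grip":-1},{"translation":[0,0,-15],"twist":[0,0,0],"grip":-1},{"translation":[0,0,-30],"twist":[0,0,0],"grip":-1},{"translation":[0,0,-30],"twist":[0,0,0],"grip":-1},{"translation":[0,0,-30],"twist":[0,0,0],"grip":-1},{"translation":[0,0,-30],"twist":[0,0,0],"grip":-1},{"translation":[0,0,-30],"twist":[0,0,0],"grip":-1},{"translation":[20,8,0],"twist":[0,0,0],"grip":-1},{"translation":[38,14,0],"twist":[0,0,0],"grip":-1},{"translation":[38,14,0],"twist":[0,0,0],"grip":-1}]'
python3 -m pendant '[{"translation":[38,14,0],"twist":[0,0,0],"grip":-1},{"translation":[38,14,0],"twist":[0,0,0],"grip":-1},{"translation":[38,14,0],"twist":[0,0,0],"grip":-1},{"translation":[38,14,0],"twist":[0,0,0],"grip":-1},{"translation":[38,14,0],"twist":[0,0,0],"grip":-1},{"translation":[38,14,0],"twist":[0,0,0],"grip":-1},{"translation":[38,14,0],"twist":[0,0,0],"grip":-1},{"translation":[20,14,0],"twist":[0,0,0.13],"grip":-1},{"translation":[0,0,0],"twist":[0,0,0.13],"grip":-1},{"translation":[0,0,0],"twist":[0,0,0],"grip":-1}]'
python3 -c "
from h import *
st();st(); shot('wrist','w3')"
```

```text
t: 7.2
tool_pos: [0.5149, -0.1735, 0.26]
orientation: [2.032, 2.383, -0.001]
force: [1.0, -0.5, -1.2]
opening: 0.0139
t: 8.2
tool_pos: [0.5821, 0.1449, 0.2762]
orientation: [2.318, 2.088, 0.022]
force: [-0.2, -0.6, -0.5]
opening: 0.0135
t 8.2 pos [0.5821 0.1449 0.2762] yawY -5.98 z [ 0.0251 -0.0066 -0.9997] F [-0.2 -0.6 -0.5] Ft [-0.6 -0.1  0.5] M [ 0.05 -0.11 -0.02] op 0.0135
t 8.2 pos [0.5821 0.1449 0.2762] yawY -5.98 z [ 0.0251 -0.0066 -0.9997] F [-0.2 -0.6 -0.5] Ft [-0.6 -0.1  0.5] M [ 0.05 -0.11 -0.02] op 0.0135
```

View pics/w3.png

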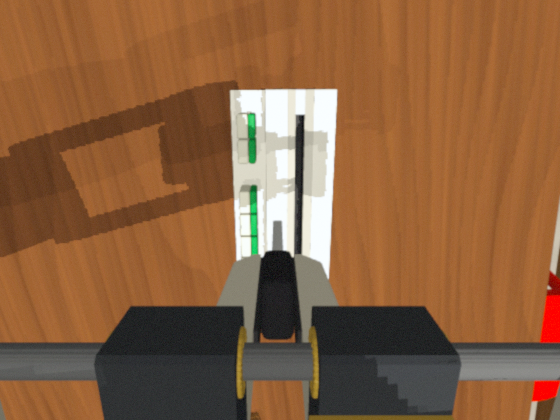

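```bash
python3 - <<'E'
from h import *
np.set_printoptions(precision=4,suppress=True)
s=load('w3');g=s['im']
for r in(130,150,190,225): print(r,[tuple(g[r,c]) [0:3:2] for c in range(280,322)] if r==150 else '', np.where(g[r,260:345].max(1)<70)[0]+260)
L=[];Rr=[];
rows=[r for r in range(120,250)]
for r in rows:
    k=np.where(g[r,285:315].max(1)<70)[0]+285
    L.append((k.min()-.5,r));Rr.append((k.max()+.5,r))
def fit(px,z):
    p=plane(s,px,z); a=np.polyfit(p[:,1],p[:,0],1); print('z',z,'yaw',-np.degrees(np.arctan(a[0])),'x at y=.1115',np.polyval(a,.1115),'x at .19',np.polyval(a,.19))
for z in(.046,.054): fit(L,z);fit(Rr,z)
# slot end
for c in(298,300): 
    col=g[95:130,c].max(1); print(col)
print(plane(s,[(300,115)],.046),plane(s,[(300,115)],.054))
print('rack corners',plane(s,[(231,91),(337,90)],.054))
E
```

```text
130  [297 298 299 300 301 302 303]
150 [(np.uint8(239), np.uint8(242)), (np.uint8(241), np.uint8(245)), (np.uint8(244), np.uint8(250)), (np.uint8(247), np.uint8(253)), (np.uint8(249), np.uint8(255)), (np.uint8(248), np.uint8(255)), (np.uint8(247), np.uint8(254)), (np.uint8(242), np.uint8(243)), (np.uint8(230), np.uint8(213)), (np.uint8(229), np.uint8(211)), (np.uint8(231), np.uint8(211)), (np.uint8(234), np.uint8(213)), (np.uint8(237), np.uint8(217)), (np.uint8(234), np.uint8(213)), (np.uint8(212), np.uint8(192)), (np.uint8(121), np.uint8(107)), (np.uint8(52), np.uint8(52)), (np.uint8(43), np.uint8(44)), (np.uint8(43), np.uint8(46)), (np.uint8(51), np.uint8(51)), (np.uint8(42), np.uint8(45)), (np.uint8(33), np.uint8(34)), (np.uint8(33), np.uint8(32)), (np.uint8(90), np.uint8(81)), (np.uint8(160), np.uint8(142)), (np.uint8(194), np.uint8(175)), (np.uint8(196), np.uint8(178)), (np.uint8(197), np.uint8(177)), (np.uint8(196), np.uint8(178)), (np.uint8(198), np.uint8(179)), (np.uint8(196), np.uint8(178)), (np.uint8(198), np.uint8(180)), (np.uint8(203), np.uint8(185)), (np.uint8(217), np.u
[... 409 characters left out ...]
9 x at .19 0.6136535953391432
z 0.046 yaw -6.308089210337556 x at y=.1115 0.6127435792108805 x at .19 0.6214212780452546
z 0.054 yaw -5.227608459822982 x at y=.1115 0.6058647653698879 x at .19 0.6130469658722612
z 0.054 yaw -6.308089210337722 x at y=.1115 0.6119646101580001 x at .19 0.6206423089923745
[255 255 255 255 255 255 255 255 255 255 255 255 255 255 255 255 255 255
 252 204 125  88  84  84  87  88  94  93  72  56  43  50  49  42  43]
[255 255 255 255 255 255 255 255 255 255 255 255 255 255 255 255 255 255
 252 200 106  51  46  43  44  41  48  56  45  42  40  45  40  40  43]
[[0.6191 0.2055 0.046 ]] [[0.6185 0.206  0.054 ]]
rack corners [[0.5509 0.237  0.054 ]
 [0.6582 0.2265 0.054 ]]
```

```bash
python3 - <<'E'
from h import *
np.set_printoptions(precision=4,suppress=True)
s=load('w3');g=s['im'][:,:,2].astype(float)
px=[]
for r in range(125,245,6):
    b=g[r-2:r+3].mean(0); print(r,'L',np.argmin(np.diff(b[280:294]))+280.5,'R',np.argmax(np.diff(b[308:320]))+308.5, b[308:318].astype(int)) 
    px.append(((np.argmin(np.diff(b[280:294]))+280.5+np.argmax(np.diff(b[308:320]))+308.5)/2+.0,r))
p=plane(s,px,.054);a=np.polyfit(p[:,1],p[:,0],1);print(a,np.polyval(a,[.0325,.111,.19]))
E
```

```text
125 L 287.5 R 313.5 [212 211 211 211 213 231 253 255 255 255]
131 L 287.5 R 313.5 [187 187 186 187 189 202 219 220 220 219]
137 L 287.5 R 313.5 [164 164 165 164 167 174 184 185 186 186]
143 L 287.5 R 312.5 [166 168 167 167 171 181 188 189 190 189]
149 L 287.5 R 312.5 [176 178 178 178 184 197 201 201 201 197]
155 L 287.5 R 312.5 [177 177 177 177 185 199 200 201 201 200]
161 L 287.5 R 312.5 [178 178 178 178 186 201 201 200 201 200]
167 L 287.5 R 312.5 [177 178 178 178 186 201 201 200 200 201]
173 L 287.5 R 312.5 [178 177 177 179 188 199 200 201 200 200]
179 L 287.5 R 311.5 [177 177 177 181 192 200 200 199 200 199]
185 L 287.5 R 311.5 [178 177 178 183 195 200 199 200 199 199]
191 L 287.5 R 311.5 [177 178 178 184 197 200 200 199 199 199]
197 L 287.5 R 311.5 [214 212 210 222 239 238 235 232 231 232]
203 L 287.5 R 311.5 [221 220 220 233 254 255 255 255 255 255]
209 L 286.5 R 311.5 [221 221 224 238 254 255 255 255 255 255]
215 L 286.5 R 310.5 [221 221 226 240 254 255 255 255 255 255]
221 L 286.5 R 310.5 [221 222 233 250 255 255 255 255 255 255]
227 L 286.5 R 310.5 [220 221 235 253 255 255 255 255 255 255]
233 L 292.5 R 310.5 [221 222 235 254 255 255 255 255 255 255]
239 L 292.5 R 310.5 [221 222 236 254 255 255 255 255 255 255]
[0.0926 0.5996] [0.6026 0.6099 0.6172]
```

```bash

python3 -m pendant '[{"translation":[0,0,0],"twist":[0.025,0.004,-0.005],"grip":-1},{"translation":[16,10,20],"twist":[0,0,0],"grip":-1},{"translation":[16,10,20],"twist":[0,0,0],"grip":-1},{"translation":[16,10,20],"twist":[0,0,0],"grip":-1},{"translation":[0,0,20],"twist":[0,0,0],"grip":-1},{"translation":[0,0,20],"twist":[0,0,0],"grip":-1},{"translation":[0,0,20],"twist":[0,0,0],"grip":-1},{"translation":[0,0,0],"twist":[0,0,0],"grip":-1},{"translation":[0,0,0],"twist":[0,0,0],"grip":-1},{"translation":[0,0,0],"twist":[0,0,0],"grip":-1}]'
python3 -c "
from h import *
s,R=st();print('to go, tool mm',R.T@(np.array([.6175,.1896,.14])-s['tool_pos'])*1e3, 'tilt twist',R.T@np.cross(R[:,2],[0,0,-1])); shot('wrist','w4')"
```

```text
t: 9.25
tool_pos: [0.62, 0.183, 0.1594]
orientation: [-2.303, -2.132, 0.0]
force: [-0.3, -0.2, 0.1]
opening: 0.0135
t 9.25 pos [0.62   0.183  0.1594] yawY -4.42 z [-0.0025  0.0027 -1.    ] F [-0.3 -0.2  0.1] Ft [-0.3 -0.3 -0.1] M [ 0.08 -0.03  0.01] op 0.0135
to go, tool mm [ 6.32367763 -2.97757094 19.38386025] tilt twist [-0.00267777 -0.00245659  0.        ]
```

View pics/w4.png

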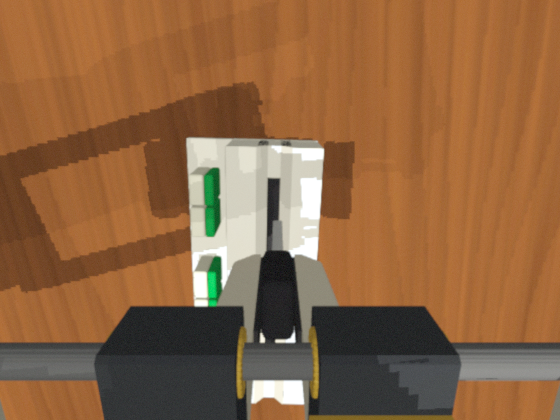

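```bash

python3 -m pendant '[{"translation":[6,-3,5],"twist":[-0.002,-0.002,0.02],"grip":-1},{"translation":[0,0,10],"twist":[0,0,0],"grip":-1},{"translation":[0,0,10],"twist":[0,0,0],"grip":-1},{"translation":[0,0,5],"twist":[0,0,0],"grip":-1},{"translation":[0,0,0],"twist":[0,0,0],"grip":-1},{"translation":[0,0,0],"twist":[0,0,0],"grip":-1},{"translation":[0,0,0],"twist":[0,0,0],"grip":-1},{"translation":[0,0,0],"twist":[0,0,0],"grip":-1},{"translation":[0,0,0],"twist":[0,0,0],"grip":-1},{"translation":[0,0,0],"twist":[0,0,0],"grip":-1}]'
python3 -c "
from h import *
s,R=st();print('to go, tool mm',R.T@(np.array([.6175,.1896,.125])-s['tool_pos'])*1e3, 'tilt twist',R.T@np.cross(R[:,2],[0,0,-1])); shot('wrist','w5');
im=cv2.imread('pics/w5.png')[120:300,180:360];cv2.imwrite('pics/w5c.png',cv2.resize(im,None,fx=3,fy=3,interpolation=cv2.INTER_NEAREST))"
```

```text
t: 10.3
tool_pos: [0.6212, 0.1888, 0.1339]
orientation: [2.322, 2.11, 0.012]
force: [0.9, 0.0, -1.0]
opening: 0.0134
t 10.3 pos [0.6212 0.1888 0.1339] yawY -5.48 z [ 0.008   0.0023 -1.    ] F [ 0.9  0.  -1. ] Ft [0.1 0.9 1. ] M [ 0.02 -0.1   0.08] op 0.0134
to go, tool mm [ 0.42215628 -3.82306886  8.82624679] tilt twist [ 0.00775879 -0.00301943  0.        ]
```

View pics/w5c.png

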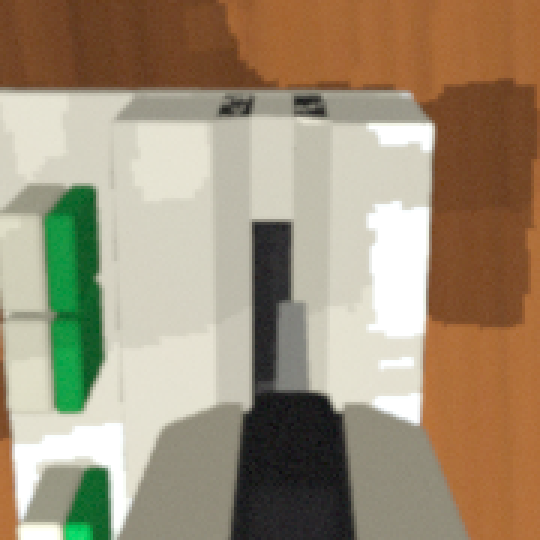

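```bash

python3 -m pendant '[{"translation":[0.5,-4,0],"twist":[0.008,-0.003,0.002],"grip":-1},{"translation":[0,0,0],"twist":[0,0,0],"grip":-1},{"translation":[0,0,0],"twist":[0,0,0],"grip":-1},{"translation":[0,0,3],"twist":[0,0,0],"grip":-1},{"translation":[0,0,3],"twist":[0,0,0],"grip":-1},{"translation":[0,0,3],"twist":[0,0,0],"grip":-1},{"translation":[0,0,0],"twist":[0,0,0],"grip":-1},{"translation":[0,0,0],"twist":[0,0,0],"grip":-1},{"translation":[0,0,0],"twist":[0,0,0],"grip":-1},{"translation":[0,0,0],"twist":[0,0,0],"grip":-1}]'
cat >> h.py <<'E'
def go(t):
    s,R=st(); print('to go, tool mm',(R.T@(np.array(t)-s['tool_pos'])*1e3).round(1),'tilt twist',(R.T@np.cross(R[:,2],[0,0,-1])).round(4))
E
python3 -c "
from h import *
go([.6171,.1896,.113]);shot('wrist','w6')
s=load('w6');g=s['im'][:,:,2].astype(int);
for r in(200,210,215,220,225,230,235,240): print(r,g[r,255:295])"
```

```text
t: 11.35
tool_pos: [0.6167, 0.1897, 0.1237]
orientation: [-2.327, -2.11, 0.002]
force: [-1.8, -0.1, 0.0]
opening: 0.0138
t 11.35 pos [0.6167 0.1897 0.1237] yawY -5.6 z [-1.4e-03 -2.0e-04 -1.0e+00] F [-1.8 -0.1  0. ] Ft [-0.3 -1.8 -0. ] M [ 0.1  -0.05  0.01] op 0.0138
to go, tool mm [-0.1  0.4 10.7] tilt twist [-0.0013  0.0004  0.    ]
200 [196 193 190 175 173 173 172 173 172 173 173 172 171 173 170 148  76  46
  42  45  37  41  37  46  52  47  49  47  50  82 138 170 174 174 173 172
 174 173 176 175]
210 [196 196 189 178 172 173 171 173 169 171 171 171 173 172 170 149  73  39
  40  44  46  44  46  47  51  47  46  50  55  95 151 174 175 175 171 174
 175 174 174 175]
215 [194 194 190 181 172 170 170 175 172 173 171 173 171 174 170 149  80  43
  38  41  41  46  44  52  47  47  50  51  50 100 155 172 174 174 174 173
 175 173 176 174]
220 [195 195 190 178 172 174 171 170 171 172 172 171 173 171 170 148  80  54
  69  81  90  95  97  95  94  97  85  57  53  98 153 172 173 174 173 173
 173 174 173 174]
225 [195 194 190 180 173 170 172 173 173 172 172 171 172 175 177 160  86  74
 112 122 124 125 126 125 125 126 114  80  55 101 155 173 175 175 176 173
 175 173 176 176]
230 [194 195 190 180 174 172 171 173 175 181 182 182 180 183 180 157  86  87
 123 125 127 125 126 124 128 124 117  86  65 115 168 186 187 185 187 186
 188 186 188 186]
235 [212 210 206 195 184 182 182 181 181 183 180 183 182 182 180 159  87  89
 120 123 126 125 127 126 124 126 124 104  71 136 183 187 188 187 187 186
 188 185 189 187]
240 [210 210 208 196 184 182 183 184 183 182 182 182 184 181 182 158  93  93
 119 124 124 122 127 124 127 127 125 108  72 131 183 186 187 187 186 185
 188 188 187 186]
```

```bash

python3 -m pendant '[{"translation":[0,0.4,2],"twist":[0,0,0],"grip":-1},{"translation":[0,0,2],"twist":[0,0,0],"grip":-1},{"translation":[0,0,2],"twist":[0,0,0],"grip":-1},{"translation":[0,0,2],"twist":[0,0,0],"grip":-1},{"translation":[0,0,2],"twist":[0,0,0],"grip":-1},{"translation":[0,0,2],"twist":[0,0,0],"grip":-1},{"translation":[0,0,2],"twist":[0,0,0],"grip":-1},{"translation":[0,0,0],"twist":[0,0,0],"grip":-1},{"translation":[0,0,0],"twist":[0,0,0],"grip":-1},{"translation":[0,0,0],"twist":[0,0,0],"grip":-1}]'
python3 -c "
from h import *
go([.6171,.1896,.074])"
```

```text
t: 12.4
tool_pos: [0.6171, 0.1897, 0.1084]
orientation: [-2.327, -2.11, 0.002]
force: [-0.0, -0.8, -0.6]
opening: 0.0138
t 12.4 pos [0.6171 0.1897 0.1084] yawY -5.6 z [-1.4e-03 -2.0e-04 -1.0e+00] F [-0.  -0.8 -0.6] Ft [-0.8  0.   0.6] M [ 0.1  -0.05 -0.01] op 0.0138
to go, tool mm [-0.1  0.  34.4] tilt twist [-0.0014  0.0004  0.    ]
```

```bash

python3 -m pendant '[{"translation":[0,0,2],"twist":[0,0,0],"grip":-1},{"translation":[0,0,2],"twist":[0,0,0],"grip":-1},{"translation":[0,0,2],"twist":[0,0,0],"grip":-1},{"translation":[0,0,2],"twist":[0,0,0],"grip":-1},{"translation":[0,0,2],"twist":[0,0,0],"grip":-1},{"translation":[0,0,2],"twist":[0,0,0],"grip":-1},{"translation":[0,0,2],"twist":[0,0,0],"grip":-1},{"translation":[0,0,2],"twist":[0,0,0],"grip":-1},{"translation":[0,0,0],"twist":[0,0,0],"grip":-1},{"translation":[0,0,0],"twist":[0,0,0],"grip":-1}]'
python3 -c "
from h import *
go([.6171,.1896,.074])"
```

```text
t: 13.4
tool_pos: [0.6171, 0.1897, 0.0909]
orientation: [-2.327, -2.11, 0.002]
force: [0.3, 0.0, -0.4]
opening: 0.0138
t 13.4 pos [0.6171 0.1897 0.0909] yawY -5.6 z [-1.5e-03 -3.0e-04 -1.0e+00] F [ 0.3  0.  -0.4] Ft [0.1 0.3 0.4] M [ 0.05 -0.06  0.02] op 0.0138
to go, tool mm [-0.1  0.1 16.9] tilt twist [-0.0015  0.0004  0.    ]
```

```bash

python3 -m pendant '[{"translation":[0,0,2],"twist":[0,0,0],"grip":-1},{"translation":[0,0,2],"twist":[0,0,0],"grip":-1},{"translation":[0,0,2],"twist":[0,0,0],"grip":-1},{"translation":[0,0,2],"twist":[0,0,0],"grip":-1},{"translation":[0,0,2],"twist":[0,0,0],"grip":-1},{"translation":[0,0,2],"twist":[0,0,0],"grip":-1},{"translation":[0,0,2],"twist":[0,0,0],"grip":-1},{"translation":[0,0,1],"twist":[0,0,0],"grip":-1},{"translation":[0,0,0],"twist":[0,0,0],"grip":-1},{"translation":[0,0,0],"twist":[0,0,0],"grip":-1}]'
python3 -c "
from h import *
go([.6171,.1896,.074])"
```

```text
t: 14.4
tool_pos: [0.6171, 0.1897, 0.0746]
orientation: [-2.327, -2.11, 0.002]
force: [-0.5, 0.5, -0.8]
opening: 0.014
t 14.4 pos [0.6171 0.1897 0.0746] yawY -5.6 z [-1.4e-03 -2.0e-04 -1.0e+00] F [-0.5  0.5 -0.8] Ft [ 0.5 -0.5  0.8] M [ 0.04 -0.09  0.03] op 0.014
to go, tool mm [-0.1  0.   0.6] tilt twist [-0.0014  0.0004  0.    ]
```

```bash

python3 -m pendant '[{"translation":[-1.5,0,0],"twist":[0,0,0],"grip":-1},{"translation":[-1.5,0,0],"twist":[0,0,0],"grip":-1},{"translation":[-1.5,0,0],"twist":[0,0,0],"grip":-1},{"translation":[-1.5,0,0],"twist":[0,0,0],"grip":-1},{"translation":[-1.5,0,0],"twist":[0,0,0],"grip":-1},{"translation":[-1.5,0,0],"twist":[0,0,0],"grip":-1},{"translation":[-1.5,0,0],"twist":[0,0,0],"grip":-1},{"translation":[-1.5,0,0],"twist":[0,0,0],"grip":-1},{"translation":[-1.5,0,0],"twist":[0,0,0],"grip":-1},{"translation":[-1.5,0,0],"twist":[0,0,0],"grip":-1}]'
python3 -c "
from h import *
go([.6096,.111,.074])"
```

```text
t: 15.4
tool_pos: [0.6158, 0.1735, 0.0751]
orientation: [-2.327, -2.11, 0.001]
force: [-0.3, -0.1, 0.5]
opening: 0.0133
t 15.4 pos [0.6158 0.1735 0.0751] yawY -5.6 z [-6.e-04 -1.e-04 -1.e+00] F [-0.3 -0.1  0.5] Ft [-0.1 -0.3 -0.5] M [ 0.04 -0.1  -0.02] op 0.0133
to go, tool mm [-62.8  -0.1   1.1] tilt twist [-0.0006  0.0002  0.    ]
```

Free so far; continuing, with a small height correction.

```bash

python3 -m pendant '[{"translation":[-1.5,0,0.2],"twist":[0,0,0],"grip":-1},{"translation":[-1.5,0,0.2],"twist":[0,0,0],"grip":-1},{"translation":[-1.5,0,0.2],"twist":[0,0,0],"grip":-1},{"translation":[-1.5,0,0.2],"twist":[0,0,0],"grip":-1},{"translation":[-1.5,0,0.2],"twist":[0,0,0],"grip":-1},{"translation":[-1.5,0,0.2],"twist":[0,0,0],"grip":-1},{"translation":[-1.5,0,0],"twist":[0,0,0],"grip":-1},{"translation":[-1.5,0,0],"twist":[0,0,0],"grip":-1},{"translation":[-1.5,0,0],"twist":[0,0,0],"grip":-1},{"translation":[-1.5,0,0],"twist":[0,0,0],"grip":-1}]'
python3 -c "
from h import *
go([.6096,.111,.074])"
```

```text
t: 16.4
tool_pos: [0.6142, 0.1572, 0.0738]
orientation: [-2.327, -2.11, 0.001]
force: [-0.4, -0.1, -1.1]
opening: 0.0135
t 16.4 pos [0.6142 0.1572 0.0738] yawY -5.6 z [-6.e-04 -1.e-04 -1.e+00] F [-0.4 -0.1 -1.1] Ft [-0.2 -0.4  1.1] M [ 0.07 -0.12  0.01] op 0.0135
to go, tool mm [-46.4  -0.1  -0.2] tilt twist [-0.0006  0.0002  0.    ]
```

```bash

python3 -m pendant '[{"translation":[-1.5,0,0],"twist":[0,0,0],"grip":-1},{"translation":[-1.5,0,0],"twist":[0,0,0],"grip":-1},{"translation":[-1.5,0,0],"twist":[0,0,0],"grip":-1},{"translation":[-1.5,0,0],"twist":[0,0,0],"grip":-1},{"translation":[-1.5,0,0],"twist":[0,0,0],"grip":-1},{"translation":[-1.5,0,0],"twist":[0,0,0],"grip":-1},{"translation":[-1.5,0,0],"twist":[0,0,0],"grip":-1},{"translation":[-1.5,0,0],"twist":[0,0,0],"grip":-1},{"translation":[-1.5,0,0],"twist":[0,0,0],"grip":-1},{"translation":[-1.5,0,0],"twist":[0,0,0],"grip":-1}]'
python3 -c "
from h import *
go([.6096,.111,.074])"
```

```text
t: 17.4
tool_pos: [0.6117, 0.1423, 0.0735]
orientation: [-2.325, -2.109, 0.001]
force: [-2.1, 2.9, 0.3]
opening: 0.014
t 17.4 pos [0.6117 0.1423 0.0735] yawY -5.58 z [-0.0025  0.0019 -1.    ] F [-2.1  2.9  0.3] Ft [ 2.6 -2.3 -0.3] M [ 0.56  0.6  -0.01] op 0.014
to go, tool mm [-31.3   1.   -0.5] tilt twist [-0.0027 -0.0016  0.    ]
```

```bash

python3 -m pendant '[{"translation":[-1,0,0],"twist":[0,0,0],"grip":-1},{"translation":[-1,0,0],"twist":[0,0,0],"grip":-1},{"translation":[-1,0,0],"twist":[0,0,0],"grip":-1},{"translation":[-1,0,0],"twist":[0,0,0],"grip":-1},{"translation":[-1,0,0],"twist":[0,0,0],"grip":-1},{"translation":[-1,0,0],"twist":[0,0,0],"grip":-1},{"translation":[-1,0,0],"twist":[0,0,0],"grip":-1},{"translation":[-1,0,0],"twist":[0,0,0],"grip":-1},{"translation":[-1,0,0],"twist":[0,0,0],"grip":-1},{"translation":[-1,0,0],"twist":[0,0,0],"grip":-1}]'
python3 -c "
from h import *
go([.6096,.111,.074])"
```

```text
t: 18.4
tool_pos: [0.6097, 0.1372, 0.0732]
orientation: [-2.318, -2.106, -0.007]
force: [-0.6, 6.4, -1.1]
opening: 0.0137
t 18.4 pos [0.6097 0.1372 0.0732] yawY -5.49 z [-0.0034  0.0103 -0.9999] F [-0.6  6.4 -1.1] Ft [ 6.3 -1.2  1.2] M [0.52 1.48 0.04] op 0.0137
to go, tool mm [-26.1   2.4  -1.1] tilt twist [-0.0044 -0.01    0.    ]
```

```bash

python3 -m pendant '[{"translation":[-1.3,0,-0.1],"twist":[0,-0.003,0],"grip":-1},{"translation":[-1.3,0,-0.1],"twist":[0,-0.003,0],"grip":-1},{"translation":[-1.3,0,-0.1],"twist":[0,-0.003,0],"grip":-1},{"translation":[-1.3,0,-0.1],"twist":[0,-0.003,0],"grip":-1},{"translation":[-1.3,0,-0.1],"twist":[0,-0.003,0],"grip":-1},{"translation":[-1.3,0,-0.1],"twist":[0,-0.003,0],"grip":-1},{"translation":[-1.3,0,-0.1],"twist":[0,-0.003,0],"grip":-1},{"translation":[-1.3,0,-0.1],"twist":[0,-0.003,0],"grip":-1},{"translation":[-1.3,0,0],"twist":[0,-0.003,0],"grip":-1},{"translation":[-1.3,0,0],"twist":[0,-0.003,0],"grip":-1}]'
python3 -c "
from h import *
go([.6096,.111,.074])"
```

```text
t: 19.4
tool_pos: [0.6093, 0.134, 0.0737]
orientation: [2.322, 2.114, -0.007]
force: [-2.6, 7.4, -0.6]
opening: 0.0137
t 19.4 pos [0.6093 0.134  0.0737] yawY -5.36 z [-0.0025 -0.0043 -1.    ] F [-2.6  7.4 -0.6] Ft [ 7.2 -3.3  0.6] M [0.49 1.71 0.06] op 0.0137
to go, tool mm [-22.9   2.5  -0.2] tilt twist [-0.002   0.0045  0.    ]
```

```bash

python3 -m pendant '[{"translation":[-1.6,0,0],"twist":[0,0,0],"grip":-1},{"translation":[-1.6,0,0],"twist":[0,-0.001,0],"grip":-1},{"translation":[-1.6,0,0],"twist":[0,-0.001,0],"grip":-1},{"translation":[-1.8,0,0],"twist":[0,-0.001,0],"grip":-1},{"translation":[-1.8,0,0],"twist":[0,-0.001,0],"grip":-1},{"translation":[-1.8,0,0],"twist":[0,-0.001,0],"grip":-1},{"translation":[-1.8,0,0],"twist":[0,-0.001,0],"grip":-1},{"translation":[-1.8,0,0],"twist":[0,-0.001,0],"grip":-1},{"translation":[-1.8,0,0],"twist":[0,-0.001,0],"grip":-1},{"translation":[-1.8,0,0],"twist":[0,-0.001,0],"grip":-1}]'
python3 -c "
from h import *
go([.6096,.111,.074])"
```

```text
t: 20.4
tool_pos: [0.6073, 0.1157, 0.0737]
orientation: [2.317, 2.11, -0.018]
force: [-2.3, 5.2, -1.0]
opening: 0.0138
t 20.4 pos [0.6073 0.1157 0.0737] yawY -5.35 z [-0.0036 -0.0132 -0.9999] F [-2.3  5.2 -1. ] Ft [ 5.  -2.8  0.9] M [0.54 0.86 0.02] op 0.0138
to go, tool mm [-4.4  2.7 -0.2] tilt twist [-0.0024  0.0135  0.    ]
```

```bash

python3 -m pendant '[{"translation":[-1,0,0],"twist":[0,0.004,0],"grip":-1},{"translation":[-1,0,0],"twist":[0,0.004,0],"grip":-1},{"translation":[-1,0,0],"twist":[0,0.004,0],"grip":-1},{"translation":[-1,0,0],"twist":[0,0.003,0],"grip":-1},{"translation":[-1,0,0],"twist":[0,0.001,0],"grip":-1},{"translation":[-1,0,0],"twist":[0,0.001,0],"grip":-1},{"translation":[-1,0,0],"twist":[0,0.001,0],"grip":-1},{"translation":[-1,0,0],"twist":[0,0,0],"grip":-1},{"translation":[-1,0,0],"twist":[0,0,0],"grip":-1},{"translation":[-1,0,0],"twist":[0,0,0],"grip":-1}]'
python3 -c "
from h import *
go([.6096,.111,.074])"
```

```text
t: 21.4
tool_pos: [0.6062, 0.1047, 0.0736]
orientation: [-2.318, -2.111, -0.004]
force: [-2.1, 4.5, -0.8]
opening: 0.0136
t 21.4 pos [0.6062 0.1047 0.0736] yawY -5.35 z [-0.002   0.0062 -1.    ] F [-2.1  4.5 -0.8] Ft [ 4.3 -2.5  0.8] M [0.58 0.86 0.01] op 0.0136
to go, tool mm [ 6.6  2.8 -0.4] tilt twist [-0.0025 -0.006   0.    ]
```

```bash

python3 -m pendant '[{"translation":[1,-0.2,0],"twist":[-0.001,-0.003,0],"grip":-1},{"translation":[1,-0.2,0],"twist":[-0.001,-0.003,0],"grip":-1},{"translation":[1,0,0],"twist":[0,0,0],"grip":-1},{"translation":[1,0,0],"twist":[0,0,0],"grip":-1},{"translation":[1,0,0],"twist":[0,0,0],"grip":-1},{"translation":[1,0,0],"twist":[0,0,0],"grip":-1},{"translation":[1,0,0],"twist":[0,0,0],"grip":-1},{"translation":[0,0,0],"twist":[0,0,0],"grip":-1},{"translation":[0,0,0],"twist":[0,0,0],"grip":-1},{"translation":[0,0,0],"twist":[0,0,0],"grip":-1}]'
python3 -c "
from h import *
go([.6096,.111,.074])"
```

```text
t: 22.4
tool_pos: [0.6063, 0.1069, 0.0735]
orientation: [2.32, 2.11, -0.011]
force: [-3.2, -3.5, -0.2]
opening: 0.0134
t 22.4 pos [0.6063 0.1069 0.0735] yawY -5.42 z [-0.0016 -0.0086 -1.    ] F [-3.2 -3.5 -0.2] Ft [-3.7 -2.9  0.2] M [ 0.59 -0.87 -0.  ] op 0.0134
to go, tool mm [ 4.3  2.9 -0.6] tilt twist [-0.0008  0.0088  0.    ]
```

```bash

python3 -m pendant '[{"translation":[1,0,0],"twist":[0,0,0],"grip":-1},{"translation":[1,0,0],"twist":[0,0,0],"grip":-1},{"translation":[1,0,0],"twist":[0,0,0],"grip":-1},{"translation":[1,0,0],"twist":[0,0,0],"grip":-1},{"translation":[-0.5,0,0],"twist":[0,0.008,0],"grip":-1},{"translation":[0,0,0],"twist":[0,0.003,0],"grip":-1},{"translation":[0,0,0],"twist":[0,0,0],"grip":-1},{"translation":[0,0,0],"twist":[0,0,0],"grip":-1},{"translation":[0,0,0],"twist":[0,0,0],"grip":-1},{"translation":[0,0,0],"twist":[0,0,0],"grip":-1}]'
python3 -c "
from h import *
go([.6096,.111,.074]);shot('wrist','w7')"
```

```text
t: 23.4
tool_pos: [0.6067, 0.1105, 0.0733]
orientation: [-2.322, -2.112, -0.003]
force: [-2.1, -3.8, -0.8]
opening: 0.0138
t 23.4 pos [0.6067 0.1105 0.0733] yawY -5.44 z [-4.0e-04  3.1e-03 -1.0e+00] F [-2.1 -3.8 -0.8] Ft [-4.  -1.7  0.8] M [ 0.45 -0.87 -0.02] op 0.0138
to go, tool mm [ 0.8  2.8 -0.7] tilt twist [-0.0007 -0.0031  0.    ]
```

View pics/w7.png

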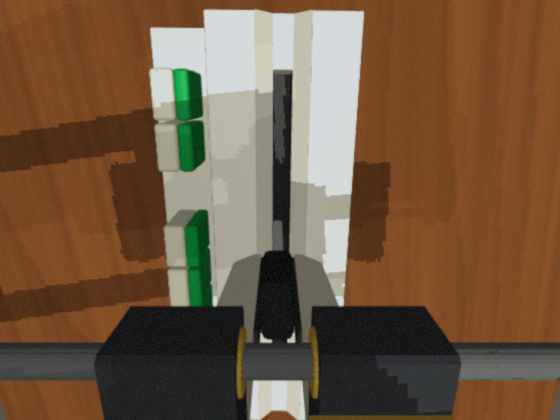

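```bash

python3 -m pendant '[{"translation":[-0.6,0,0],"twist":[0,0,0],"grip":-1},{"translation":[0,0,0],"twist":[0,0,0],"grip":-1},{"translation":[0,0,0],"twist":[0,0,0],"grip":-0.6},{"translation":[0,0,0],"twist":[0,0,0],"grip":-0.4},{"translation":[0,0,0],"twist":[0,0,0],"grip":-0.2},{"translation":[0,0,0],"twist":[0,0,0],"grip":0},{"translation":[0,0,0],"twist":[0,0,0],"grip":0},{"translation":[0,0,0],"twist":[0,0,0],"grip":0},{"translation":[0,0,0],"twist":[0,0,0],"grip":0},{"translation":[0,0,0],"twist":[0,0,0],"grip":0}]' 20
python3 -m pendant '[{"translation":[0,0,-5],"twist":[0,0,0],"grip":0},{"translation":[0,0,-10],"twist":[0,0,0],"grip":0},{"translation":[0,0,-20],"twist":[0,0,0],"grip":0},{"translation":[0,0,-20],"twist":[0,0,0],"grip":0},{"translation":[0,0,-20],"twist":[0,0,0],"grip":0},{"translation":[-5,0,-20],"twist":[0,0,0],"grip":0},{"translation":[-20,0,-20],"twist":[0,0,0],"grip":0},{"translation":[-20,0,-10],"twist":[0,0,0],"grip":0},{"translation":[0,0,0],"twist":[0,0,0],"grip":0},{"translation":[0,0,0],"twist":[0,0,0],"grip":0}]'
python3 -c "
from h import *
st();shot('wrist','w8');shot('side','s8')
a=cv2.imread('pics/w8.png');b=cv2.imread('pics/s8.png')[200:380,150:310]
cv2.imwrite('pics/c8.png',np.hstack([cv2.resize(a[60:340,150:400],(400,448)),cv2.resize(b,(398,448))]))"
```

```text
t: 24.45
tool_pos: [0.6092, 0.1124, 0.0751]
orientation: [-2.322, -2.113, -0.014]
force: [-0.2, -0.3, -0.2]
opening: 0.0466
t: 25.45
tool_pos: [0.6048, 0.0659, 0.2123]
orientation: [2.321, 2.114, 0.02]
force: [-0.6, -0.2, 1.2]
opening: 0.0464
t 25.45 pos [0.6048 0.0659 0.2123] yawY -5.35 z [ 0.0105  0.007  -0.9999] F [-0.6 -0.2  1.2] Ft [-0.2 -0.6 -1.2] M [ 0.1  -0.04  0.05] op 0.0464
```

View pics/c8.png

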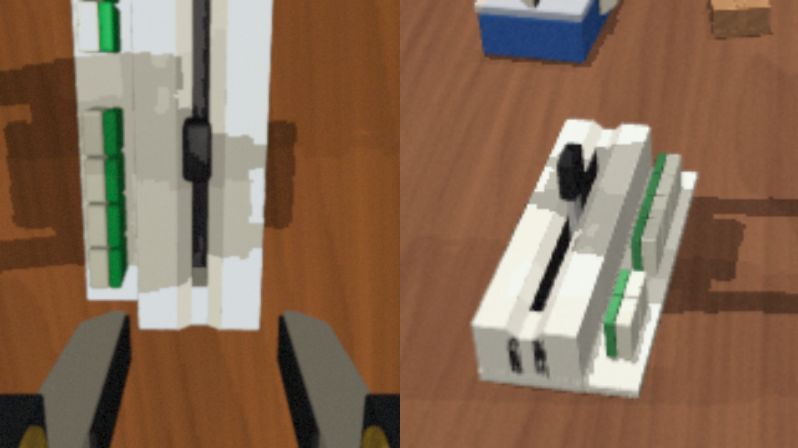

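The gauge stands upright in the slot, with its handle at about (273,154) in the wrist view. I'll check by depth that it did not drop, and that it stays still.

```bash

python3 -m pendant '[{"translation":[0,0,0],"twist":[0,0,0],"grip":0},{"translation":[0,0,0],"twist":[0,0,0],"grip":0},{"translation":[0,0,0],"twist":[0,0,0],"grip":0},{"translation":[0,0,0],"twist":[0,0,0],"grip":0},{"translation":[0,0,0],"twist":[0,0,0],"grip":0},{"translation":[0,0,0],"twist":[0,0,0],"grip":0},{"translation":[0,0,0],"twist":[0,0,0],"grip":0},{"translation":[0,0,0],"twist":[0,0,0],"grip":0},{"translation":[0,0,0],"twist":[0,0,0],"grip":0},{"translation":[0,0,0],"twist":[0,0,0],"grip":0}]'
python3 - <<'E'
from h import *
np.set_printoptions(precision=4,suppress=True)
shot('wrist','w9')
for f in('w8','w9'):
    s=load(f);v,u=np.mgrid[130:180,255:290];Q=dep(s,np.c_[u.ravel(),v.ravel()]);k=Q[:,2]>.1
    q=Q[k&(Q[:,2]<.13)];print(f,len(q),'top z',np.median(q[:,2]),'xy',np.median(q[:,:2],0),cv2.minAreaRect((q[:,:2]*1e3).astype(np.float32)))
    v,u=np.mgrid[100:230,300:312];R=dep(s,np.c_[u.ravel(),v.ravel()]);print('rack top z',np.median(R[:,2]))
E
```

```text
t: 26.55
tool_pos: [0.6029, 0.0686, 0.2082]
orientation: [-2.317, -2.117, -0.012]
force: [-0.5, -0.4, -0.0]
opening: 0.0464
w8 704 top z 0.10886437976775454 xy [0.6072 0.1096] ((607.179931640625, 109.00531768798828), (28.138744354248047, 13.696565628051758), 84.2718734741211)
rack top z 0.05342706726717464
w9 712 top z 0.10880860872542761 xy [0.6073 0.1098] ((607.3154907226562, 109.06587219238281), (27.958158493041992, 13.49013900756836), 84.61441040039062)
rack top z 0.053422509635057236
```

```bash
python3 -c "
from plant import robot
print(robot.close_job())"
```

```text
the job is handed in; nothing more can be done
None
```

The gauge is standing upright in the slot, held only by the pinch, and I handed the job in at about 27 s.

- **Finding the pinch:** I gripped the gauge at 50 N and lowered it into the free +y end of the slot. It ran free towards -y until about y = 0.15 m. It then climbed the bulge at up to about 7 N and dragged steadily at 4–5 N. Sliding back a few millimetres gave nearly the same drag (about 4 N), so it was on the bulge's flat part. I let go there, at about y = 0.110 m in world coordinates.
- **Last checks:** After I let go and backed away, the handle's top was 55.4 mm above the rim. That puts the tip about 3.4 mm above the slot's floor; had the gauge dropped, the top would be 52 mm above the rim. Two looks about 1 s apart agreed to 0.1 mm in height, and the top view of the handle showed no visible lean.
- **Forces and bystanders:** The highest force I read was under 9 N, but readings came only at the end of each call, about 1 s apart. The robot never went near the bystanders. I did not re-measure their positions at the end.
- **Small disagreement:** The final height reading is 0.7 mm below what the arm's pose implied (about 14.1 mm tip height), which is within the calibration error.

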